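# Vanity light on and one click brighter

## Task

Switch the vanity light on by pushing its toggle over with a fingertip, and turn the knurled dimmer dial by fingertip friction one click brighter (clockwise seen from above) than it stands now, leaving it resting in that next detent. Only touch and push: do not take the dial or the toggle between the fingers or pick anything up, and leave everything else on the vanity where it is.

Things in the scene. Friction and masses are not known exactly. Their poses are not given: they have to be found in the camera images.
- light_control: white light control, a plate 130 (x) by 240 (y) mm screwed to the vanity, its deck 32 mm above the vanity top, carrying dial and toggle; it does not move. Origin at the centre of its underside; its own +x points away from the user, +y to the toggle's end, z up. In this frame the dial's vertical axis stands at (0, -48 mm), the toggle's pivot at (0, +80 mm), 36 mm above the vanity top
- dial_top (a point): fixed point on the dial's axis at its flat top, 52 mm above the vanity top. The dial is an aluminium disc 88 mm across, 18 mm tall, 2 mm clear of the deck, rim knurled; its flat top can be pressed and dragged round with a fingertip. About 3 N along a circle of 30 mm radius takes it over the hump between detents; let go, it falls into the nearest detent
- dial_mark (a point): point on the dial's dark index line (26 mm long) on its top, 34 mm from the axis; it turns with the dial. The line points to one of five printed deck dots, one per detent, 40 degrees apart, growing with brightness: smallest 80 degrees anticlockwise of the control's +x, third straight at +x, largest 80 degrees clockwise of it
- dial (a joint): dial angle in rad, growing clockwise seen from above (brighter). Detents at 0, 0.698, 1.396, 2.094 and 2.793 (the five dots, dimmest first), with stops just past the first and last. It starts resting in the second or the third detent
- toggle (a joint): bat toggle of the light: 0 = off (leaning 20 degrees to the control's -x), 0.70 rad = on (leaning 20 degrees to its +x). It snaps over centre at 0.35 and stays at either end; less than 1 N at its tip moves it. It starts off
- toggle_tip (a point): centre of the rounded end of the steel toggle bat, 41 mm from its pivot and about 75 mm above the vanity top; the bat is 10 mm thick there and moves with the toggle
- lens_tray: peach silicone lens tray, 130 by 70 by 14 mm, loose; origin under its centre, long side along its x. Leave alone
- lens_case: white twin-well lens case, 42 by 66 by 17 mm, loose; origin under its centre. Leave alone
- perfume: glass perfume bottle, 30 by 56 mm and 95 mm tall with its metal cap, loose; origin under its centre. Leave alone
- tweezer: steel tweezer lying flat, 102 mm long along its x, 14 mm wide, 9 mm high, loose; origin under its middle. Leave alone
- dish: white ceramic dish, 96 mm across, 24 mm high, loose; origin under its centre. Leave alone
- cream_jar: cream jar with metal lid, 58 mm across, 48 mm tall, loose; origin under its centre. Leave alone
- caddy: clear plastic caddy of two stacked trays, 130 (x) by 200 (y) by 110 mm tall, contents up to 135 mm, loose; origin under its centre. Leave alone

How it is judged:
By the outcome, as a careful person would: the job done as asked, in the order asked, and still so for the second after the job is handed in, with the robot touching nothing.
It also fails if it takes over 42 s, if anything falls off the work surface, if the arm or the gripper's body presses on something with over 40 N, if the wrist force passes 120 N, or if a joint passes its speed limit or range.

## Robot

A 6-joint arm with a two-finger parallel gripper is mounted at the origin on the work surface. World frame = base frame: x ahead of the robot, y to its left, z up, the work surface at z = 0. Lengths are in m, angles in rad, forces in N, time in s.
With the tool pointing down it reaches from about 0.325 to 0.775 m from the base axis. Payload 5.5 kg.
Tool frame: the origin (TCP) lies midway between the tips of the shut fingers; the grasp point (between the pads) lies 19 mm behind it; z points along the fingers, y is the direction in which the jaws open and shut (so a half turn about z gives the same grasp; the last joint's range is limited). The gripper opens to 88 mm and grips with 3 to 60 N. Pads are 20 mm wide; open, the fingers measure 115 mm over their backs; the gripper's body (75 mm by 178 mm) begins 61 mm behind the grasp point.
Start: joints at [1.167, 0.091, 1.231, -0, 1.82, -0.057], TCP at [0.204, 0.564, 0.223] pointing down, gripper open.
Joint ranges: [-2.87, 2.87], [-0.86, 2.18], [0.17, 2.46], [-1.51, 4.65], [0.06, 2.69], [-2.65, 2.65]. Speed limits (rad/s): [2.57, 2.57, 3.01, 3.14, 3.14, 3.14].

## Interface

Orientations are given as a unit quaternion [w, x, y, z].
In Python, from bench import env, vision, order gives the robot as it stands. The module is installed in compiled form; this text tells all that it offers.
- The arm moves only by the tool apply_moves, never from a script. Its argument "motion" is a list of rows, each a list of 3 entries, a list of its own where there are three numbers: the closure, from -1 (fully open) to 1 (shut), so that 0 is half open, then the shift along the tool's x, y, z in mm, then the turn, a rotation vector about the tool's x, y, z in degrees. In form: [[gripper, [dx, dy, dz], [wx, wy, wz]], ...]. A call has 1 to 12 rows; each row shifts and turns the commanded pose from where the row before left it, along the tool's axes as they then stand; what a row does not reach is not made up. A row lasts 1/10 s, in which the tool goes at most 50 mm and 8.59 degrees, less where a joint would pass 70% of its speed; a pose out of reach is approached as far as the arm can. A call with a gripper value outside its range is refused whole. The fingers move at their own pace and stop on an object; the grip force is fixed at half the most. Time passes only in rows, so rows that do not move let the fingers close. It gives the time, the measured TCP pose, the force and the opening at its end, in the units of the state.
- env.sense(): the state, without advancing time (a new reading comes with each control period).
- vision.capture(name): name is "scene" or "top"; returns a dict with "img" (420x560x3 uint8, red, green, blue), "fx", "fy", "cx", "cy" (pixels), "world_to_cam" (4x4, takes a point from world to camera coordinates). Camera axes: x right, y down, z forward; pixel columns grow to the right and rows downward; lengths in m; the calibration is good to about 2 mm. A picture is of the moment at which its call begins. There is no depth.
- order.close_job(): hands the job in, once; it reports no verdict.
The state is a dict: "clock": time; "qpos": joint angles; "qvel": joint speeds; "joint_efforts": joint torques, N m; "tool_pos": TCP position; "orientation": TCP orientation; "force": force on the tool from outside, world axes, zero at the start; "ft_torque": the same for the moment, N m; "finger_gap": finger opening in m.
Only numpy, scipy, OpenCV 4.12 (cv2) and the standard library are available. Lean on these libraries where they do the work, as an engineer would, in place of code of your own. Each camera call takes 0.05 s, during which the arm holds its last target. There are 200 camera calls.

## Working session

There is one attempt and no reset: what is moved stays moved. The work goes in short steps, Python scripts to look and compute and a tool call to move; the robot and the scene stay as the last step left them, time stands still between calls to the robot, and variables do not carry over. Pictures are saved under pics/ and viewed, about 8 in all and at most 12, crops included, and the job is handed in when it is done.

Besides the shell and the picture viewer there is one more tool, called as name(argument=value, ...), one argument or row to a line, values as JSON. apply_moves: Moves the arm, as the interface text tells. Its arguments: {"type":"object","properties":{"motion":{"type":"array","items":{"type":"array"}}},"required":["motion"]}

```bash
mkdir -p pics; python3 - <<'E'
from bench import env,vision,order
import cv2,json,numpy as np
print(env.sense())
for n in("scene","top"):
    c=vision.capture(n); cv2.imwrite(f"pics/{n}0.png",c["img"][:,:,::-1])
    print(n,c["fx"],c["fy"],c["cx"],c["cy"],np.round(c["world_to_cam"],4).tolist())
    np.savez(f"{n}.npz",**c)
E
```

```text
{'clock': 0.0, 'qpos': array([ 1.16726537e+00,  9.18387798e-02,  1.23187909e+00, -3.84458813e-05,
        1.81978552e+00, -5.67270049e-02]), 'qvel': array([-0.00057332, -0.00085612,  0.00128946,  0.00129506,  0.00068615,
       -0.00152486]), 'joint_efforts': array([-6.90641318e-04, -4.46463668e+01, -4.06440961e+01,  6.97804405e-02,
        2.97615677e-02, -1.89010334e-04]), 'tool_pos': array([0.20384957, 0.56399638, 0.22152274]), 'orientation': array([-1.99778489e-04,  1.72538869e-01,  9.85002247e-01, -9.34430003e-04]), 'force': array([ 0.73308526, -0.19906195, -0.37815788]), 'ft_torque': array([-0.0479071 ,  0.0037538 ,  0.00228114]), 'finger_gap': 0.0877839354109873}
scene 398.83353674472824 398.83353674472824 278.5467292117801 212.81127943986743 [[0.9079, 0.419, -0.011, -0.569], [0.2907, -0.6484, -0.7036, -0.0007], [-0.302, 0.6356, -0.7105, 1.0019], [0.0, 0.0, 0.0, 1.0]]
top 468.1932158582435 468.1932158582435 277.3490986887088 207.65565208483997 [[-0.0058, -0.9999, 0.0126, 0.1409], [-0.988, 0.0038, -0.1544, 0.5635], [0.1543, -0.0134, -0.9879, 1.2381], [0.0, 0.0, 0.0, 1.0]]
```

View pics/top0.png

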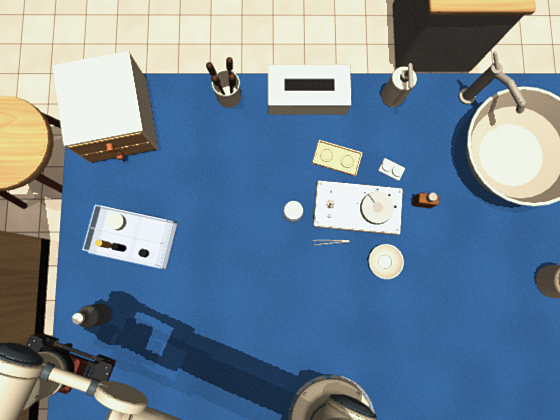

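View pics/scene0.png

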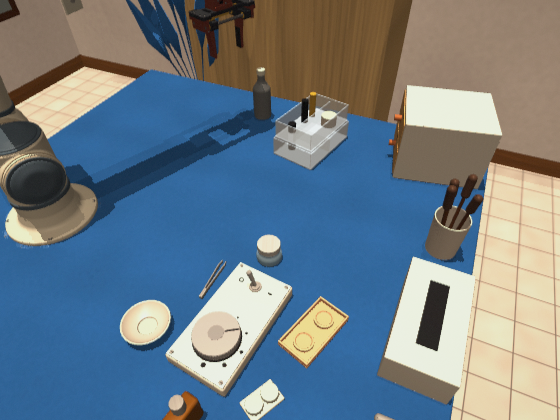

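The top view shows the control around (358,207), with the dial at about (377,208) and the toggle at about (330,203). The scene view shows the dial at about (215,337) and the toggle at about (252,279). I'll zoom in on both.

```bash
python3 - <<'E'
import cv2,numpy as np
a=cv2.imread("pics/top0.png")[172:242,305:412]; b=cv2.imread("pics/scene0.png")[255:395,160:300]
a=cv2.resize(a,None,fx=7,fy=7,interpolation=cv2.INTER_CUBIC); b=cv2.resize(b,None,fx=4.2,fy=4.2,interpolation=cv2.INTER_CUBIC)
cv2.imwrite("pics/a.png",a);cv2.imwrite("pics/b.png",b)
E
```

```text
(no output)
```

View pics/a.png

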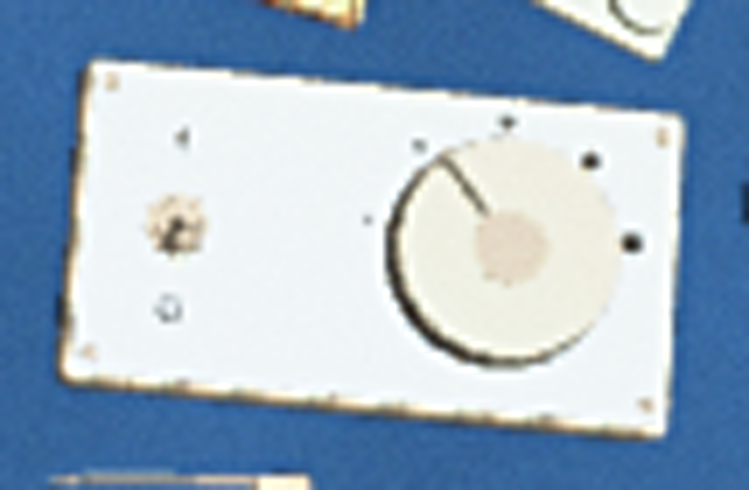

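View pics/b.png

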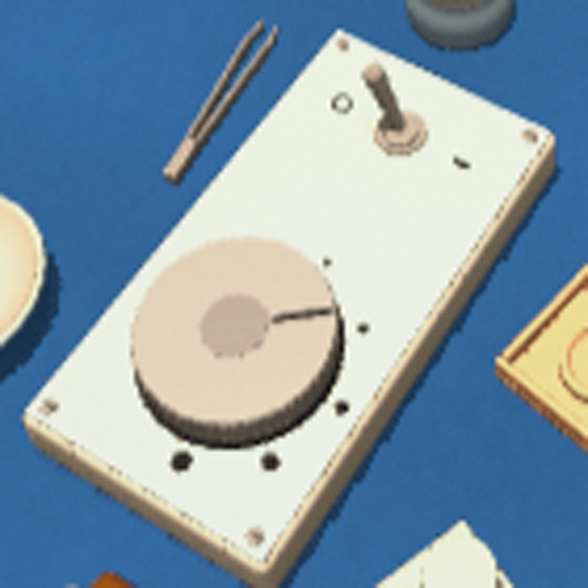

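The index line points at the second dot in both crops: top line end at crop (443,158), dot at (419,146). The goal is therefore the third dot. Next I fit the plate pose from corners and dial centre.

```bash
cat > h.py <<'E'
import numpy as np
from scipy.spatial.transform import Rotation as R
C={n:dict(np.load(f"{n}.npz")) for n in("top","scene")}
def proj(n,P):
    c=C[n];q=np.atleast_2d(P)@c["world_to_cam"][:3,:3].T+c["world_to_cam"][:3,3]
    return np.c_[c["fx"]*q[:,0]/q[:,2]+c["cx"],c["fy"]*q[:,1]/q[:,2]+c["cy"]]
def ctl(p,L):
    L=np.atleast_2d(L);c,s=np.cos(p[2]),np.sin(p[2])
    return np.c_[p[0]+c*L[:,0]-s*L[:,1],p[1]+s*L[:,0]+c*L[:,1],L[:,2]]
E
python3 - <<'E'
from h import *
from scipy.optimize import least_squares
L=np.array([[.065,.12,.032],[.065,-.12,.032],[-.065,-.12,.032],[-.065,.12,.032],[0,-.048,.052]])
ft=np.array([[88,62],[683,116],[663,431],[65,373],[510,247]])
fs=np.array([[552,137],[268,563],[27,415],[338,31],[235,325]])
O={"top":(ft+.5)/7-.5+[305,172],"scene":(fs+.5)/4.2-.5+[160,255]}
def res(p,ns=("top","scene")): return np.concatenate([(proj(n,ctl(p,L))-O[n]).ravel() for n in ns])
for ns in(("top",),("scene",),("top","scene")):
    r=least_squares(res,[.45,0,0],args=(ns,)); print(ns,r.x,np.abs(r.fun).max(),np.round(r.fun,1))
p=r.x; a=np.radians(20)
tip=[-.041*np.sin(a),.08,.036+.041*np.cos(a)]
for n,l in(("dial",[0,-.048,.052]),("tip_off",tip),("tip_on",[-tip[0],.08,tip[2]])):
    W=ctl(p,l);print(n,W,proj("top",W),proj("scene",W))
t=np.radians(40);W=ctl(p,[.034*np.cos(t),-.048+.034*np.sin(t),.052]);print("mark",(proj("top",W)-[305,172]+.5)*7,(proj("scene",W)-[160,255]+.5)*4.2)
W=ctl(p,tip);print("tip",(proj("top",W)-[305,172]+.5)*7,(proj("scene",W)-[160,255]+.5)*4.2)
E
```

```text
('top',) [ 0.56841092 -0.08565673 -0.09876075] 0.9489101191634006 [-0.3 -0.9  0.5 -0.6  0.9  0.7 -0.8  0.8 -0.3  0.1]
('scene',) [ 0.57029185 -0.08374973 -0.09393922] 2.503315971673942 [ 2.3 -2.2  0.1  2.3 -2.5 -0.1 -0.3 -2.3  0.7  0.1]
('top', 'scene') [ 0.56972064 -0.08431417 -0.09522442] 2.9955725906226576 [-0.8 -1.3 -0.1 -1.2  0.5  0.  -1.2  0.4 -0.8 -0.5  2.  -2.  -0.5  2.5
 -3.   0.  -0.6 -2.2  0.2  0.2]
dial [[ 0.56515678 -0.13209671  0.052     ]] [[376.58549849 206.38933442]] [[215.75749438 332.22611068]]
tip_off [[ 0.56336779 -0.00334331  0.0745274 ]] [[330.45191204 205.90825926]] [[247.86314486 270.74574634]]
tip_on [[ 0.59128639 -0.00600991  0.0745274 ]] [[331.2018322  195.62605937]] [[260.06476178 276.63284251]]
mark [[452.60557739 173.57859955]] [[316.27601977 313.5546527 ]]
tip [[181.66338425 240.85781481]] [[371.12520842  68.23213462]]
```

apply_moves(
  motion=[
    [1, [-15, -42, 0], [0, 0, 0]],
    [1, [-15, -42, 0], [0, 0, 0]],
    [1, [-36, -26, 0], [0, 0, 0]],
    [1, [-36, -26, 0], [0, 0, 0]],
    [1, [-36, -26, 0], [0, 0, 0]],
    [1, [-36, -26, 0], [0, 0, 0]],
    [1, [-36, -26, 0], [0, 0, 0]],
    [1, [-36, -26, 0], [0, 0, 0]],
    [1, [-36, -26, 0], [0, 0, 0]],
    [1, [-36, -26, 0], [0, 0, 0]],
    [1, [-36, -26, 0], [0, 0, 0]],
    [1, [-36, -26, 0], [0, 0, 0]],
  ],
)

```text
clock: 1.3
tool_pos: [0.4544, 0.1064, 0.2224]
orientation: [-0.0, 0.173, 0.985, 0.0]
force: [0.5, 1.3, 0.1]
finger_gap: 0.0003
```

```bash
cat >> h.py <<'E'
P=[.5697,-.0843,-.0952]
def rel(target_ctl, yaw=None):
    """tool-frame shift (mm) to a control-frame point (TCP), turn about tool z so tool x is at control angle yaw(deg)"""
    from bench import env
    s=env.sense();q=s["orientation"];M=R.from_quat([*q[1:],q[0]]).as_matrix()
    t=ctl(P,target_ctl)[0];print("tcp",np.round(s["tool_pos"],4),"clk",round(s["clock"],2),"F",np.round(s["force"],1),"gap",round(s["finger_gap"],4))
    print("target",t.round(4),"shift mm",np.round(M.T@(t-s["tool_pos"])*1e3,1))
    a=np.degrees(np.arctan2(M[1,0],M[0,0])-P[2])
    print("tool x at ctl deg",round(a%360,2),"tilt",M[:,2].round(4))
E
python3 -c "
from h import *
rel([-.041,.08,.12])"
```

```text
tcp [0.4544 0.1064 0.2224] clk 1.3 F [0.5 1.3 0.1] gap 0.0003
target [ 0.5365 -0.0008  0.12  ] shift mm [-113.7  -72.9  102.3]
tool x at ctl deg 165.58 tilt [-2.e-04  1.e-04 -1.e+00]
```

apply_moves(
  motion=[
    [1, [-38, -24, 0], [0, 0, 0]],
    [1, [-38, -24, 0], [0, 0, 0]],
    [1, [-38, -25, 30], [0, 0, 0]],
    [1, [0, 0, 36], [0, 0, -7.2]],
    [1, [0, 0, 36], [0, 0, -7.2]],
    [1, [0, 0, 0], [0, 0, 0]],
    [1, [0, 0, 0], [0, 0, 0]],
  ],
)

```text
clock: 2.0
tool_pos: [0.5335, 0.0039, 0.1231]
orientation: [-0.001, 0.049, 0.999, 0.0]
force: [0.4, 0.6, 1.2]
finger_gap: 0.0004
```

```bash
python3 - <<'E'
from h import *
import cv2
from bench import vision
rel([-.041,.08,.064])
a=vision.capture("top")["img"][172:242,300:407,::-1]; b=vision.capture("scene")["img"][225:365,180:320,::-1]
a=cv2.resize(a,None,fx=4,fy=4,interpolation=cv2.INTER_CUBIC); b=cv2.resize(b,(430,430),interpolation=cv2.INTER_CUBIC)
o=np.zeros((720,430,3),np.uint8);o[:280,:428]=a;o[285:715]=b;cv2.imwrite("pics/c.png",cv2.resize(o,(358,600)))
E
```

```text
tcp [0.5335 0.0039 0.1231] clk 2.0 F [0.4 0.6 1.2] gap 0.0004
target [ 0.5365 -0.0008  0.064 ] shift mm [-3.5 -4.3 59.1]
tool x at ctl deg 179.8 tilt [-1.6e-03  1.0e-04 -1.0e+00]
```

View pics/c.png

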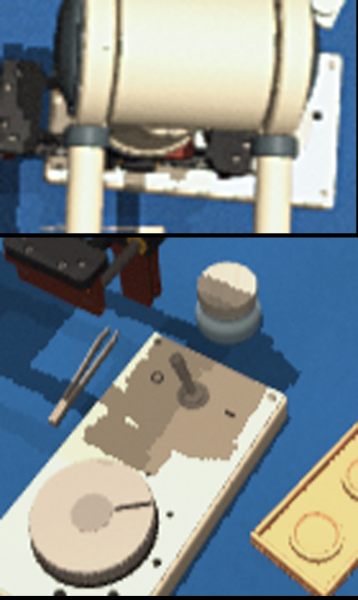

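Only the scene view (lower half) is useful here: the toggle still leans off at about (180,375), and the fingers are behind and above it near (147,295). I'll descend behind the bat and push.

apply_moves(
  motion=[
    [1, [-2, -4, 20], [0, 0, 0]],
    [1, [0, 0, 20], [0, 0, 0]],
    [1, [0, 0, 19], [0, 0, 0]],
    [1, [0, 0, 0], [0, 0, 0]],
    [1, [-6, 0, 0], [0, 0, 0]],
    [1, [-6, 0, 0], [0, 0, 0]],
    [1, [-6, 0, 0], [0, 0, 0]],
    [1, [-6, 0, 0], [0, 0, 0]],
    [1, [-6, 0, 0], [0, 0, 0]],
    [1, [-4, 0, 0], [0, 0, 0]],
    [1, [0, 0, 0], [0, 0, 0]],
    [1, [0, 0, 0], [0, 0, 0]],
  ],
)

```text
clock: 3.3
tool_pos: [0.5694, -0.0036, 0.0639]
orientation: [-0.0, 0.048, 0.999, 0.0]
force: [0.0, -1.0, 0.5]
finger_gap: 0.0008
```

```bash
python3 -c "
from h import *
rel([-.008,.08,.064])"
```

```text
tcp [ 0.5694 -0.0036  0.0639] clk 3.3 F [ 0.  -1.   0.5] gap 0.0008
target [ 0.5693 -0.0039  0.064 ] shift mm [-0.  -0.3 -0.1]
tool x at ctl deg 179.98 tilt [-5.e-04  1.e-04 -1.e+00]
```

apply_moves(
  motion=[
    [1, [10, 0, 0], [0, 0, 0]],
    [1, [10, 0, 0], [0, 0, 0]],
    [1, [0, 0, -30], [0, 0, 0]],
    [1, [0, 0, -30], [0, 0, 0]],
    [1, [0, -46, 0], [0, 0, 0]],
    [1, [0, -46, 0], [0, 0, 0]],
    [1, [0, -46, 0], [0, 0, -6.5]],
    [1, [0, 0, 0], [0, 0, -6.5]],
    [1, [0, 0, 0], [0, 0, -7]],
    [1, [0, 0, 0], [0, 0, 0]],
    [1, [0, 0, 0], [0, 0, 0]],
  ],
)

```text
clock: 4.4
tool_pos: [0.5358, -0.1388, 0.1242]
orientation: [0.0, -0.125, 0.992, -0.0]
force: [-0.8, -0.7, 0.1]
finger_gap: 0.0005
```

```bash
python3 - <<'E'
from h import *
import cv2
from bench import vision
rel([-.0282,-.0583,.056])
b=vision.capture("scene")["img"][225:385,160:320,::-1]
cv2.imwrite("pics/d.png",cv2.resize(b,(560,560),interpolation=cv2.INTER_CUBIC))
E
```

```text
tcp [ 0.5358 -0.1388  0.1242] clk 4.4 F [-0.8 -0.7  0.1] gap 0.0005
target [ 0.5361 -0.1397  0.056 ] shift mm [-0.  -0.9 68.2]
tool x at ctl deg 199.81 tilt [ 1.e-04 -0.e+00 -1.e+00]
```

View pics/d.png

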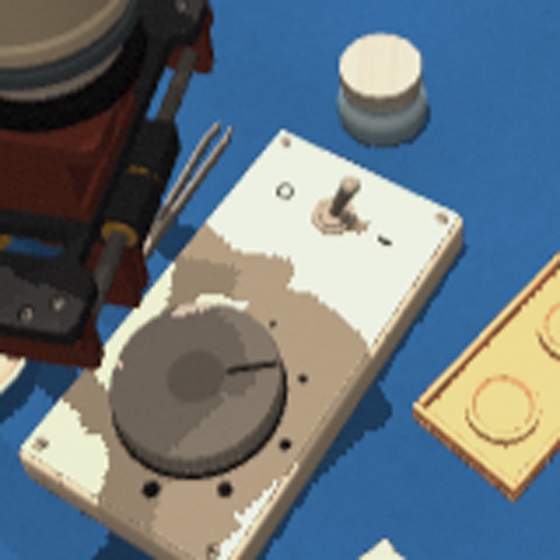

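The toggle at crop (345,190) now leans towards the "–" mark, so it is on, and the dial is unmoved. Now I'll descend to the dial.

apply_moves(
  motion=[
    [1, [0, -1, 25], [0, 0, 0]],
    [1, [0, 0, 25], [0, 0, 0]],
    [1, [0, 0, 14], [0, 0, 0]],
    [1, [0, 0, 2], [0, 0, 0]],
    [1, [0, 0, 1], [0, 0, 0]],
    [1, [0, 0, 1], [0, 0, 0]],
    [1, [0, 0, 0], [0, 0, 0]],
    [1, [0, 0, 0], [0, 0, 0]],
  ],
)

```text
clock: 5.25
tool_pos: [0.5371, -0.1402, 0.0571]
orientation: [0.001, -0.126, 0.992, -0.0]
force: [-0.1, 0.5, 0.2]
finger_gap: 0.0004
```

```bash
python3 - <<'E'
from h import *
import cv2
from bench import vision
rel([-.0282,-.0583,.052])
b=vision.capture("scene")["img"][225:385,160:320,::-1]
cv2.imwrite("pics/e.png",cv2.resize(b,(560,560),interpolation=cv2.INTER_CUBIC))
E
```

```text
tcp [ 0.5371 -0.1402  0.0571] clk 5.25 F [-0.1  0.5  0.2] gap 0.0004
target [ 0.5361 -0.1397  0.052 ] shift mm [0.9 0.8 5.1]
tool x at ctl deg 199.98 tilt [ 1.5e-03 -5.0e-04 -1.0e+00]
```

View pics/e.png

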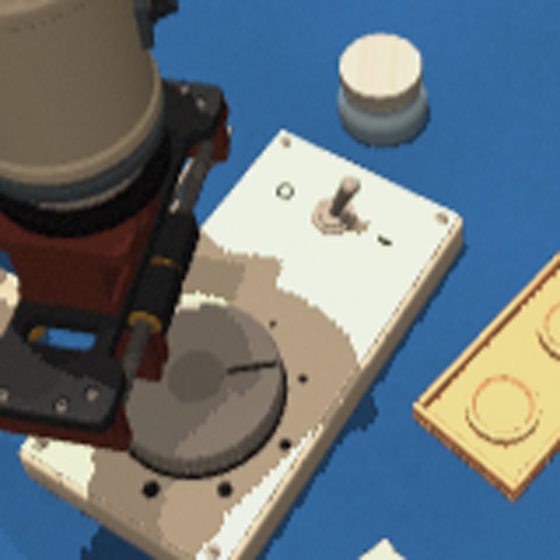

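The fingertip sits at crop (150,370), over the near-left part of the dial top as intended. I'll press down gradually.

apply_moves(
  motion=[
    [1, [1, 0.5, 2], [0, 0, 0]],
    [1, [0, 0, 1.5], [0, 0, 0]],
    [1, [0, 0, 1], [0, 0, 0]],
    [1, [0, 0, 0.5], [0, 0, 0]],
    [1, [0, 0, 0], [0, 0, 0]],
    [1, [0, 0, 0], [0, 0, 0]],
  ],
)

```text
clock: 5.9
tool_pos: [0.5356, -0.14, 0.0523]
orientation: [0.0, -0.126, 0.992, -0.0]
force: [-2.1, 0.4, 5.4]
finger_gap: 0.0004
```

apply_moves(
  motion=[
    [1, [0, 0, 0.5], [0, 0, 0]],
    [1, [0, 0, 0], [0, 0, 0]],
    [1, [0, 0, 0], [0, 0, 0]],
  ],
)

```text
clock: 6.2
tool_pos: [0.5357, -0.1401, 0.0523]
orientation: [0.0, -0.126, 0.992, -0.0]
force: [-3.0, -0.4, 7.4]
finger_gap: 0.0002
```

apply_moves(
  motion=[
    [1, [0, 0, 1], [0, 0, 0]],
    [1, [0, 0, 1], [0, 0, 0]],
    [1, [0, 0, 0], [0, 0, 0]],
    [1, [-0.1, 2.1, 0], [0, 0, 4]],
    [1, [-0.1, 2.1, 0], [0, 0, 4]],
    [1, [0, 0, 0], [0, 0, 0]],
  ],
)

```text
clock: 6.8
tool_pos: [0.5352, -0.1367, 0.0522]
orientation: [0.001, -0.056, 0.998, -0.001]
force: [-6.6, -1.6, 15.9]
finger_gap: 0.0003
```

```bash
python3 -c "
from h import *
t=np.radians(192);rel([.03*np.cos(t),-.048+.03*np.sin(t),.052])"
```

```text
tcp [ 0.5352 -0.1367  0.0522] clk 6.8 F [-6.6 -1.6 15.9] gap 0.0003
target [ 0.5353 -0.1355  0.052 ] shift mm [-0.2  1.2  0.2]
tool x at ctl deg 191.86 tilt [ 0.0023 -0.0027 -1.    ]
```

apply_moves(
  motion=[
    [1, [-0.1, 2.1, 0], [0, 0, 4]],
    [1, [-0.1, 2.1, 0], [0, 0, 4]],
    [1, [-0.1, 2.1, 0], [0, 0, 4]],
    [1, [-0.1, 2.1, 0], [0, 0, 4]],
    [1, [0, 0, 0], [0, 0, 0]],
  ],
)

```text
clock: 7.3
tool_pos: [0.536, -0.1278, 0.0522]
orientation: [0.002, 0.084, 0.996, -0.001]
force: [-5.6, -0.2, 15.9]
finger_gap: 0.0004
```

```bash
python3 - <<'E'
from h import *
import cv2
from bench import vision
t=np.radians(176);rel([.03*np.cos(t),-.048+.03*np.sin(t),.052])
b=vision.capture("scene")["img"][285:375,185:275,::-1]
cv2.imwrite("pics/f.png",cv2.resize(b,(540,540),interpolation=cv2.INTER_CUBIC))
E
```

```text
tcp [ 0.536  -0.1278  0.0522] clk 7.3 F [-5.6 -0.2 15.9] gap 0.0004
target [ 0.5355 -0.1272  0.052 ] shift mm [0.5 0.5 0.2]
tool x at ctl deg 175.86 tilt [ 0.0032 -0.0016 -1.    ]
```

View pics/f.png

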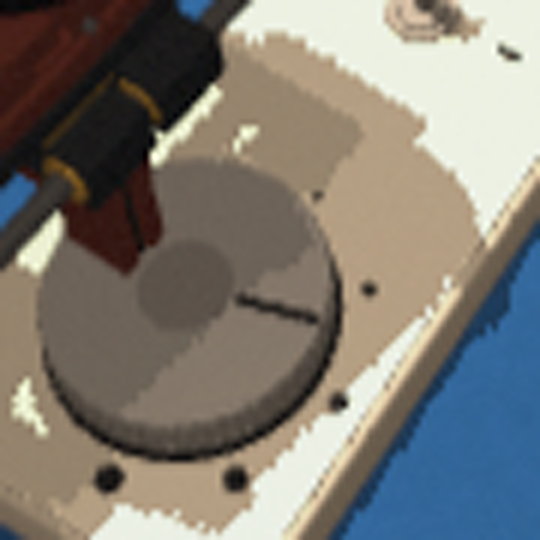

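The index line, ending at (318,320), is now about midway between dot 2 (370,289) and dot 3 (338,401), so the dial is following the finger. I'll finish the arc and lift off.

apply_moves(
  motion=[
    [1, [-0.1, 2.1, 0], [0, 0, 4]],
    [1, [-0.1, 2.1, 0], [0, 0, 4]],
    [1, [-0.1, 2.1, 0], [0, 0, 4]],
    [1, [-0.1, 2.1, 0], [0, 0, 4]],
    [1, [0, 0, 0], [0, 0, 0]],
    [1, [0, 0, -3], [0, 0, 0]],
    [1, [0, 0, -10], [0, 0, 0]],
    [1, [0, 0, -40], [0, 0, 0]],
    [1, [0, 0, -40], [0, 0, 0]],
    [1, [40, 0, 0], [0, 0, 0]],
    [1, [40, 0, 0], [0, 0, 0]],
    [1, [0, 0, 0], [0, 0, 0]],
  ],
)

```text
clock: 8.55
tool_pos: [0.4626, -0.0834, 0.1415]
orientation: [-0.001, 0.22, 0.976, 0.0]
force: [1.1, -0.4, -0.0]
finger_gap: 0.0002
```

```bash
python3 - <<'E'
from h import *
import cv2
from bench import vision
rel([-.1,-.048,.15])
b=vision.capture("scene")["img"]; cv2.imwrite("pics/s1.png",b[:,:,::-1])
b=b[225:405,130:370,::-1]
cv2.imwrite("pics/g.png",cv2.resize(b,(800,600),interpolation=cv2.INTER_CUBIC))
E
```

```text
tcp [ 0.4626 -0.0834  0.1415] clk 8.55 F [ 1.1 -0.4 -0. ] gap 0.0002
target [ 0.4656 -0.1226  0.15  ] shift mm [-19.5 -34.1  -8.5]
tool x at ctl deg 160.04 tilt [-1.4e-03  8.0e-04 -1.0e+00]
```

View pics/g.png

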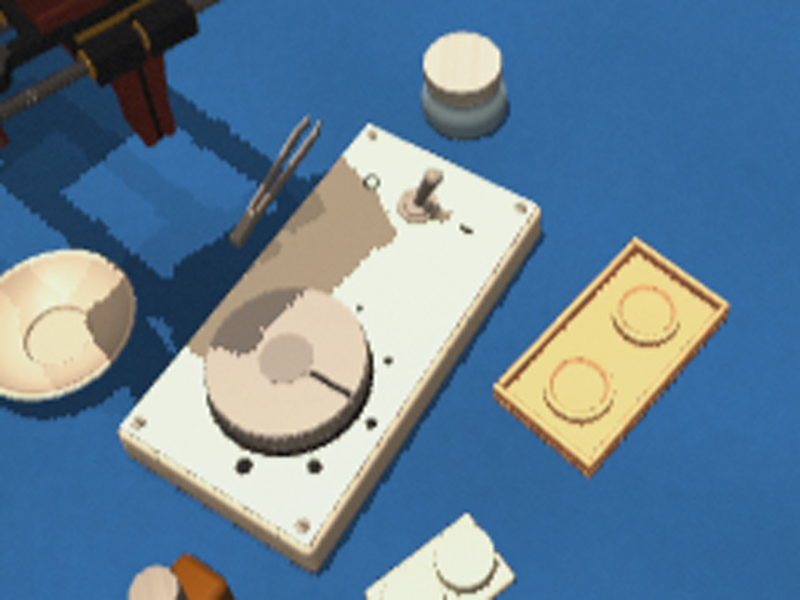

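The line from (312,374) to (351,397) points towards dot 3 at (371,424). I'll check the angle numerically, using the calibrated geometry.

```bash
python3 - <<'E'
from h import *
import cv2
from scipy.optimize import minimize
from bench import vision
i=vision.capture("scene")["img"]; d=cv2.absdiff(i,cv2.imread("pics/scene0.png")[:,:,::-1])
def ang(img):
    # darkest radial direction of the index line on the dial top
    g=cv2.cvtColor(np.ascontiguousarray(img),cv2.COLOR_RGB2GRAY).astype(np.float32); r=np.linspace(.022,.038,12)
    A=np.arange(-70,71,1.);v=[]
    for a in np.radians(A):
        uv=proj("scene",ctl(P,np.c_[r*np.cos(a),-.048+r*np.sin(a),0*r+.052])).astype(np.float32)
        v.append(cv2.remap(g,uv[:,0],uv[:,1],cv2.INTER_LINEAR).mean())
    v=np.array(v);w=np.clip(np.median(v)-20-v,0,None);return A[v.argmin()],(A*w).sum()/w.sum()
print("before",ang(cv2.imread("pics/scene0.png")[:,:,::-1]),"after 8.55s",ang(cv2.imread("pics/s1.png")[:,:,::-1]),"now",ang(i))
E
```

```text
before (np.float64(40.0), np.float64(40.65837346973134)) after 8.55s (np.float64(-1.0), np.float64(-0.3945868678737915)) now (np.float64(-1.0), np.float64(-0.4045452181280875))
```

The index line moved from 40° to about 0°, so the dial is in the third detent and stable. The toggle is on and the arm is clear. I'll hand it in.

```bash
python3 -c "
from bench import order
print(order.close_job())"
```

```text
the job is handed in; nothing more can be done
None
```

I switched the light on and turned the dial one click brighter, in that order, and handed the job in at about 8.7 s on the robot's clock.

- **Toggle:** I pushed it over with the shut fingertips. The images after that show it leaning to the on side.
- **Dial:** I pressed its top with about 16 N and dragged it 40° clockwise. The index line measured 40.7° before and −0.4° after, against 40° and 0° for the second and third detents. A second picture just after gave the same reading, so it is resting in the third detent.
- **Everything else:** In the last picture the surrounding items look where they were, judged by eye only. The caddy was outside that picture and I did not recheck it. The arm was clear and touching nothing.

No check failed. The plate pose fit was up to 3 pixels off at the plate's corners in the side camera, but the dial centre matched to within 1 pixel.

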